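Turn the sealer's dial up one click and try the jaw

TASK

With a fingertip or the outside of the fingers, push on the ribbed edge of the blue sealer's black timer dial and turn it one click clockwise, so that its white pointer rests in the detent at the yellow mark, and take the finger off it. Then press the red pad of the sealing arm fully down with the fingertips, keep it down for at least one second, and let it spring up again. Only touch and push, pick nothing up, and leave the loose parts on and around the sealer where they are.

Things in the scene. Friction and masses are not known exactly. Their poses are not given: they have to be found in the camera images.
- sealer: blue bench sealer fixed to the table. Origin on the table below the dial's axis; x points from its front to its rear (away from the robot at yaw 0), y left, z up; it varies in x, y and yaw. Base x -70 to +315 mm, y -100 to +100 mm, its front part an open deck 45 mm high; from x = +20 mm on a raised cowl, top at 85 mm
- dial_top (a point): centre of the black timer dial's top face, 64 mm above the table. The dial is a flat disc on a vertical axis, 91 mm across over its 30 upright grey edge ribs (2 mm proud), 16 mm thick, at z 48 to 64 mm, 3 mm above the deck. Its front half is open, its rear half hidden in the cowl. A white pointer line lies on top
- dial (a joint): rad, growing CLOCKWISE seen from above (front edge moves to sealer +y). Detents every 0.524 (30 deg). Starts in the one at 0, pointer at the white mark just right (-y) of the yellow; at 0.524 it points at the yellow. Stops at -1.05 and 1.57. Detent torque up to 0.05 N m (1.1 N at the edge); let go short of 0.26 it springs back, past it (below 0.78) it snaps on to 0.524
- yellow_mark (a point): yellow mark, 14 x 6 mm, painted flat on the deck in front of the dial, 56 mm from the dial's axis towards the sealer's -x; white marks stand 30 and 60 degrees to either side of it
- jaw_pad (a point): centre of the top of the red pad (60 mm long, 44 mm wide) at the front end of the sealing arm: at sealer x = 97 mm, y = 0; 168 mm above the table while the arm is up (as at the start), 137 mm when fully down on its stop. The arm is hinged 193 mm behind it. Its spring resists with about 3 N at the pad at first, 7 N when fully down, and lifts it again when let go
- cap_deck: small brass cap, 19 mm across, 24 mm high, standing loose on the sealer's front deck beside the dial; origin at its underside. To be left alone.
- cap_cowl: same kind of brass cap (19 mm across, 24 mm high) standing loose on top of the sealer's blue cowl beside the red pad; origin at its underside. To be left alone.
- valve_a: copper tube with brass fitting, 131 mm long, 17 mm thick, lying loose on the table close beside the sealer; origin under its middle, x along the tube. To be left alone.
- valve_b: like valve_a, lying on the table to the robot's right. To be left alone.
- valve_c: like valve_a, lying on the table to the robot's left. To be left alone.
- tape: clear roll of tape lying flat, 90 mm across, 24 mm high, on the table; origin at its underside. To be left alone.
- spanner: steel spanner lying on the table. To be left alone.
- mug: white mug, 80 mm across, 90 mm high, on the table; origin at its underside. To be left alone.

How it is judged:
On the way, in this order (a step that is already met when the one before it is completed fails the run):
1. the dial rests in the detent at the yellow mark, with no finger on it (value of joint dial between 0.4236 and 0.6236 rad and velocity of joint dial between -0.05 and 0.05 rad/s and contact force between the fingers and dial below 0.1 N), for 0.2 s.
2. with the dial so set, the sealing arm is pressed fully down for one second (value of joint dial between 0.4236 and 0.6236 rad and height (world z) of jaw_pad below 0.141 m), for 0.9 s.
At the end, for the whole second after the job is handed in: The dial rests in the detent at the yellow mark (0.524 rad, within 0.1 rad), and the sealing arm is sprung up again (pad within 6 mm of its start height) (value of joint dial between 0.4236 and 0.6236 rad and velocity of joint dial between -0.05 and 0.05 rad/s and height (world z) of jaw_pad above 0.162 m); the robot touches nothing.
It fails at once if a brass cap on the sealer was shifted, knocked over or picked up (moved more than 15 mm) (distance of any of cap_deck, cap_cowl from where it was at the start of the episode above 0.015 m).
It fails at once if a copper valve was shifted, knocked over or picked up (moved more than 15 mm) (distance of any of valve_a, valve_b, valve_c from where it was at the start of the episode above 0.015 m).
It fails at once if the tape, spanner or mug was shifted, knocked over or picked up (moved more than 15 mm) (distance of any of tape, spanner, mug from where it was at the start of the episode above 0.015 m).
It also fails if it takes over 48 s, if anything falls off the work surface, if the arm or the gripper's body presses on something with over 40 N, if the wrist force passes 120 N, or if a joint passes its speed limit or range.

ROBOT

A 6-joint arm with a two-finger parallel gripper is mounted at the origin on the work surface. World frame = base frame: x ahead of the robot, y to its left, z up, the work surface at z = 0. Lengths are in m, angles in rad, forces in N, time in s.
With the tool pointing down it reaches from about 0.35 to 0.975 m from the base axis. Payload 4.9 kg.
Tool frame: the origin (TCP) lies on the centre line of the jaws, within the pads' length; the fingertips stand 8 mm ahead of it and the grasp point (between the pads) lies 11 mm behind it; z points along the fingers, y is the direction in which the jaws open and shut (so a half turn about z gives the same grasp; the last joint's range is limited). The gripper opens to 85 mm and grips with 20 to 120 N. Pads are 22 mm wide; open, the fingers measure 114 mm over their backs; the gripper's body (76 mm by 85 mm) begins 54 mm behind the grasp point. The pads swing forward as they close: fully open they stand 13 mm farther back than shut.
Start: joints at [-1.386, 0.053, 1.613, -0, 1.476, -0.119], TCP at [0.187, -0.596, 0.239] pointing down, gripper open.
Joint ranges: [-3.01, 3.01], [-1.01, 2.22], [0.06, 2.58], [-1.02, 4.17], [0.09, 2.62], [-3.14, 3.14]. Speed limits (rad/s): [2.57, 2.57, 3.14, 3.14, 3.14, 3.14].

INTERFACE

Orientations are given as a unit quaternion [w, x, y, z].
In Python, from plant import manip gives the robot as it stands.
- The arm moves only by the tool step_arm, never from a script. Its argument "deltas" is a list of rows, each a list of 7 numbers: the shift along the tool's x, y, z in m, then the turn, a rotation vector about the tool's x, y, z in rad, then the gripper command: -1 is fully open, 1 is shut, values between are in proportion. In form: [[dx, dy, dz, ax, ay, az, hand], ...]. A call has 1 to 20 rows; each row is the pose to reach, as a shift and turn from the pose commanded when the call began, along the tool's axes at that moment; what a row does not reach only later rows make up. A row lasts 1/10 s, in which the tool goes at most 50 mm and 8.59 degrees, less where a joint would pass 70% of its speed; a pose out of reach is approached as far as the arm can. A call with a gripper value outside its range is refused whole. The fingers move at their own pace and stop on an object; the grip force is fixed at half the most. Time passes only in rows, so rows that repeat a pose let the fingers close. It gives the time, the measured TCP pose, the force and the opening at its end, in the units of the state.
- manip.state(): the state, without advancing time (a new reading comes with each control period).
- manip.grab_frame(name): name is "scene" or "side" or "wrist"; returns the picture (400x640x3 uint8, red, green, blue); there is no depth.
- manip.get_calibration(name): a dict with "fov_y" (degrees; the focal length in pixels is half the picture's height over the tangent of half this angle, whatever the lens; pixels are square), "cx", "cy" (the principal point, pixels), "R" (3x3) and "t" (3): a world point X has camera coordinates R X + t. Camera axes: x right, y down, z forward; pixel columns grow to the right and rows downward; lengths in m; the calibration is good to about 2 mm. A picture is of the moment at which its call begins: read the wrist's pose just before it. get_calibration takes no time and is no camera call; for the wrist camera it gives the pose at the moment of the call.
- manip.job_done(): hands the job in, once; it reports no verdict.
The state is a dict: "time": time; "joint_pos": joint angles; "joint_vel": joint speeds; "joint_efforts": joint torques, N m; "tool_pos": TCP position; "tool_rot": TCP orientation; "contact_force": force on the tool from outside, world axes, zero at the start; "ft_torque": the same for the moment, N m; "gripper_width": opening from 0.0 (shut) to 1.0 (fully open).
Only numpy, scipy, OpenCV 4.12 (cv2) and the standard library are available. Lean on these libraries where they do the work, as an engineer would, in place of code of your own. Each camera call takes 0.05 s, during which the arm holds its last target.

## Working session

There is one attempt and no reset: what is moved stays moved. The work goes in short steps, Python scripts to look and compute and a tool call to move; the robot and the scene stay as the last step left them, time stands still between calls to the robot, and variables do not carry over. Pictures are saved under pics/ and viewed, and the job is handed in when it is done.

Besides the shell and the picture viewer there is one more tool, called after "Call:" as name([rows], argument=value, ...), one row to a line, values as JSON. step_arm: Moves the arm, as the interface text tells. Its arguments: {"type":"object","properties":{"deltas":{"type":"array"}},"required":["deltas"]}

```bash
mkdir -p pics; ls
python3 - <<'E'
from plant import manip
import cv2
print(manip.state())
for n in ("scene","side","wrist"):
    c=manip.get_calibration(n); print(n,c)
    im=manip.grab_frame(n); cv2.imwrite(f"pics/{n}0.png",im[:,:,::-1])
E
```

```text
pics
{'time': 0.0, 'joint_pos': array([-1.38600265e+00,  5.33763189e-02,  1.61427678e+00,  1.66424038e-05,
        1.47598533e+00, -1.19006310e-01]), 'joint_vel': array([ 0.00037669, -0.00086385, -0.00034519, -0.00043496, -0.00181315,
        0.00214052]), 'joint_efforts': array([-8.02656723e-05, -3.93676364e+01, -3.70176995e+01, -1.60626013e-05,
        6.99044263e-03, -1.18044727e-05]), 'tool_pos': array([ 0.18685857, -0.59578987,  0.23806122]), 'tool_rot': array([-1.02260489e-03,  9.88484965e-01,  1.51315654e-01, -2.53618752e-05]), 'contact_force': array([-1.29389705, -0.53288328, -0.50766583]), 'ft_torque': array([ 0.00560906,  0.00054609, -0.02431841]), 'gripper_width': 0.9998883425879939}
scene {'fov_y': 48.77587889553231, 'cx': 316.0806955290575, 'cy': 200.34606125631547, 'R': array([[-0.67588258,  0.73699504,  0.0045877 ],
       [ 0.6277056 ,  0.57889526, -0.52044785],
       [-0.38622328, -0.3488819 , -0.85388114]]), 't': array([ 0.35499577, -0.26507394,  1.57175195])}
side {'fov_y': 43.336367914957144, 'cx': 317.9911333436256, 'cy': 192.11931656656787, 'R': array([[-0.78847248, -0.61471842,  0.02079438],
       [-0.43602982,  0.53479233, -0.72379221],
       [ 0.43380773, -0.57975721, -0.6897046 ]]), 't': array([0.3621544 , 0.33595812, 1.18557876])}
wrist {'fov_y': 65.54812590973522, 'cx': 315.94419107834955, 'cy': 205.80175686610224, 'R': array([[ 2.98908696e-01, -9.54281637e-01, -3.85007916e-04],
       [-9.02176601e-01, -2.82719333e-01,  3.25802332e-01],
       [-3.11016032e-01, -9.70378051e-02, -9.45437831e-01]]), 't': array([-0.62393729, -0.04174471,  0.38050954])}
```

View pics/scene0.png

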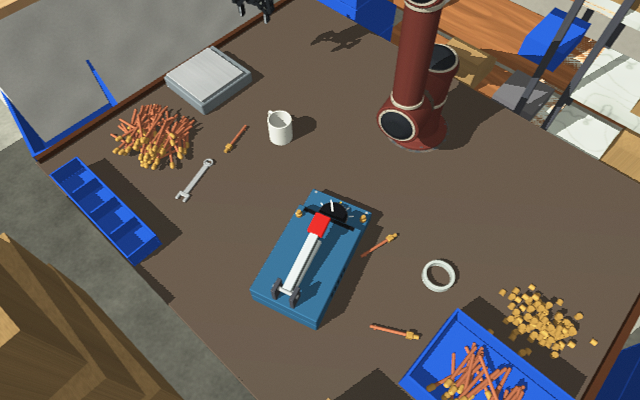

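View pics/side0.png

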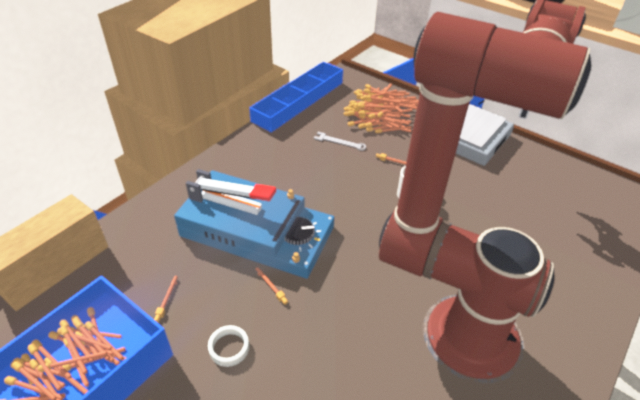

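View pics/wrist0.png

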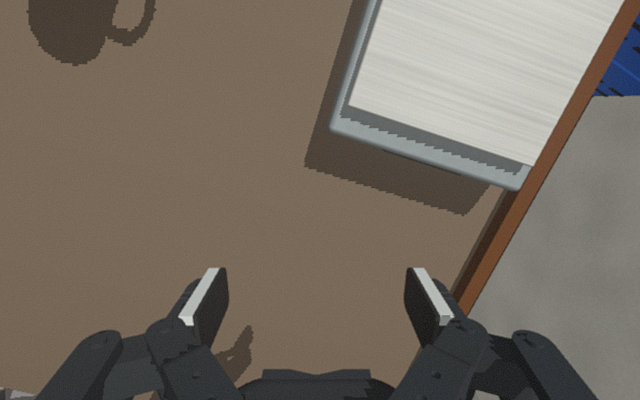

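The scene camera shows the sealer around (312,258), with the dial near (333,210) and the red pad at (320,223). The side camera shows the dial near (298,230). I'll enlarge both.

Run:
```python
import cv2
a=cv2.imread("pics/scene0.png")[175:335,240:400]; b=cv2.imread("pics/side0.png")[165:275,170:345]
cv2.imwrite("pics/sc_crop.png",cv2.resize(a,None,fx=3.7,fy=3.7,interpolation=cv2.INTER_CUBIC))
cv2.imwrite("pics/si_crop.png",cv2.resize(b,None,fx=4.5,fy=4.5,interpolation=cv2.INTER_CUBIC))
```

```text
(no output)
```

View pics/sc_crop.png

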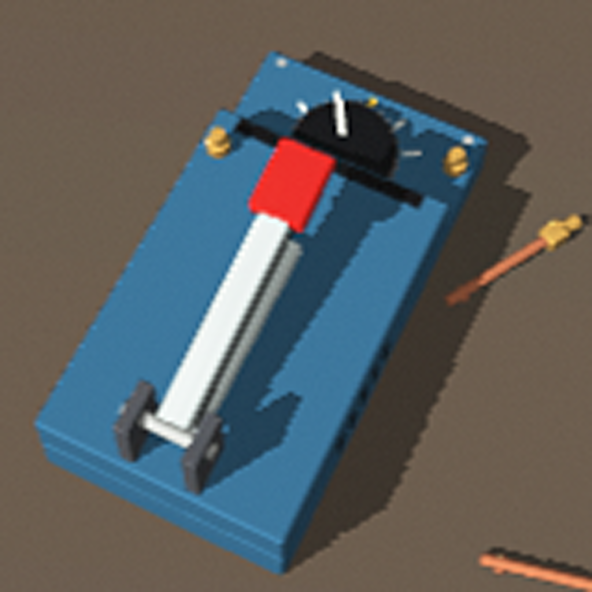

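View pics/si_crop.png

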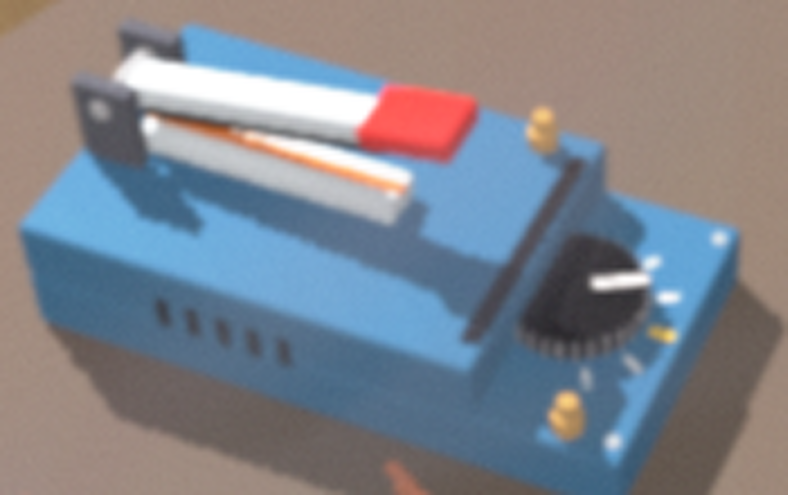

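```bash
cat > h.py <<'E'
import numpy as np
def ray(c,u,v):
    f=200/np.tan(np.radians(c['fov_y']/2)); R=np.array(c['R']);t=np.array(c['t'])
    return -R.T@t, R.T@np.array([(u-c['cx'])/f,(v-c['cy'])/f,1])
def onz(c,u,v,z):
    o,d=ray(c,u,v); return o+d*(z-o[2])/d[2]
def proj(c,X):
    f=200/np.tan(np.radians(c['fov_y']/2)); p=np.array(c['R'])@np.array(X)+np.array(c['t'])
    return p[:2]/p[2]*f+[c['cx'],c['cy']]
E
python3 - <<'E'
from plant import manip
from h import *
import cv2
np.set_printoptions(precision=4,suppress=True)
S=manip.get_calibration("scene"); D=manip.get_calibration("side")
sc=lambda u,v:(240+u/3.7-.36,175+v/3.7-.36); sd=lambda u,v:(170+u/4.5-.39,165+v/4.5-.39)
for n,p,z in [("yel",(372,102),.045),("scrR",(281,62),.046),("scrL",(468,139),.046),("rearR",(40,425),.085),("rearL",(285,542),.085),("capdeckTop",(457,150),.069),("capcowlTop",(217,131),.109)]:
    print("scene",n,onz(S,*sc(*p),z)[:2])
for n,p,z in [("yel",(663,334),.045),("scrR",(720,238),.046),("scrL",(613,441),.046),("capdeckTop",(567,398),.069),("capcowlTop",(543,112),.109),("w1",(668,297),.045),("w2",(652,262),.045),("w4",(632,363),.045),("w5",(587,379),.045)]:
    print("side",n,onz(D,*sd(*p),z)[:2])
for n,c in (("scene",S),("side",D)):
    im=cv2.imread(f"pics/{n}0.png").astype(int); m=((im[:,:,2]>190)&(im[:,:,1]<70)&(im[:,:,0]<70)).astype(np.uint8)
    k,l,s,ce=cv2.connectedComponentsWithStats(m); i=1+np.argmax(s[1:,4]); print("pad",s[i],onz(c,*ce[i],.168)[:2])
E
```

```text
scene yel [0.4446 0.0261]
scene scrR [ 0.4673 -0.0555]
scene scrL [0.4187 0.1072]
scene rearR [0.8285 0.0425]
scene rearL [0.7719 0.2277]
scene capdeckTop [0.4443 0.1138]
scene capcowlTop [ 0.5773 -0.0221]
side yel [0.4439 0.0258]
side scrR [ 0.4641 -0.0567]
side scrL [0.4163 0.1067]
side capdeckTop [0.444  0.1135]
side capcowlTop [ 0.5767 -0.0238]
side w1 [0.4596 0.0009]
side w2 [ 0.4846 -0.0154]
side w4 [0.4442 0.0546]
side w5 [0.4569 0.0804]
pad [308 213  22  24 312] [0.5952 0.0714]
pad [251 195   5   2   6] [0.594  0.1002]
```

```bash
cat >> h.py <<'E'
from scipy.spatial.transform import Rotation as Ro
YAW=np.radians(16.7); C=np.array([.4982,.0428])
def s2w(p):
    c,s=np.cos(YAW),np.sin(YAW); return C+np.array([[c,-s],[s,c]])@np.array(p[:2])
def w2s(p):
    c,s=np.cos(YAW),np.sin(YAW); return np.array([[c,s],[-s,c]])@(np.array(p[:2])-C)
def rot(q): return Ro.from_quat([q[1],q[2],q[3],q[0]])
def target(corner_s,z,tau,off):
    """TCP world pose so that tool-frame xy offset 'off' lies at sealer-frame point; tau=clockwise tilt deg vs sealer x"""
    psi=YAW-np.radians(tau)
    R=np.column_stack([[np.cos(psi),np.sin(psi),0],[np.sin(psi),-np.cos(psi),0],[0,0,-1]])
    p=np.array([*s2w(corner_s),z])-R@np.array([*off,0])
    return p,Ro.from_matrix(R)
def delta(st,p,R):
    R0=rot(st['tool_rot']); return np.r_[R0.inv().apply(p-st['tool_pos']),(R0.inv()*R).as_rotvec()]
E
python3 - <<'E'
from plant import manip
from h import *
np.set_printoptions(precision=4,suppress=True)
st=manip.state()
p,R=target((-.072,-.021),.15,35,(.011,-.012)); print(p,delta(st,p,R))
E
```

```text
[ 0.4211 -0.0059  0.15  ] [ 0.3999 -0.4927  0.0892 -0.0017  0.0003  0.6232]
```

Call:
step_arm([
  [0.03,-0.037,0,0,0,0.05,1],
  [0.06,-0.074,0,0,0,0.1,1],
  [0.09,-0.111,0,0,0,0.15,1],
  [0.12,-0.148,0,0,0,0.2,1],
  [0.15,-0.185,0,0,0,0.25,1],
  [0.18,-0.222,0,0,0,0.3,1],
  [0.21,-0.259,0,0,0,0.35,1],
  [0.24,-0.296,0,0,0,0.4,1],
  [0.27,-0.333,0,0,0,0.45,1],
  [0.3,-0.37,0,0,0,0.5,1],
  [0.33,-0.407,0,0,0,0.55,1],
  [0.36,-0.444,0,0,0,0.6,1],
  [0.385,-0.475,0,0,0,0.623,1],
  [0.4,-0.493,0.02,0,0,0.623,1],
  [0.4,-0.493,0.05,0,0,0.623,1],
  [0.4,-0.493,0.08,0,0,0.623,1],
  [0.4,-0.493,0.089,0,0,0.623,1],
  [0.4,-0.493,0.089,0,0,0.623,1],
  [0.4,-0.493,0.089,0,0,0.623,1],
])

```text
time: 2.05
tool_pos: [0.4218, -0.0066, 0.1516]
tool_rot: [0.0, 0.987, -0.159, 0.001]
contact_force: [-0.4, 0.3, 0.3]
gripper_width: -0.002
```

Run:
```python
from plant import manip
import cv2
from h import *
st=manip.state(); print(st['time'],st['tool_pos'],st['tool_rot'],st['contact_force'],st['gripper_width'],st['joint_pos'])
for n in ("side","wrist"):
    im=manip.grab_frame(n)[:,:,::-1]; cv2.imwrite(f"pics/{n}1.png",im)
    if n=="side": cv2.imwrite("pics/side1c.png",cv2.resize(im[150:290,200:380],None,fx=4,fy=4,interpolation=cv2.INTER_CUBIC))
```

```text
2.05 [ 0.42183015 -0.00661038  0.15158278] [ 4.04586176e-05  9.87255985e-01 -1.59138094e-01  8.28416552e-04] [-0.43067018  0.33826972  0.34194189] -0.0021534129389572153 [-1.92450106e-01 -4.01457517e-01  2.15924732e+00 -2.73015368e-05
  1.38214426e+00  1.69798655e+00]
```

View pics/side1c.png

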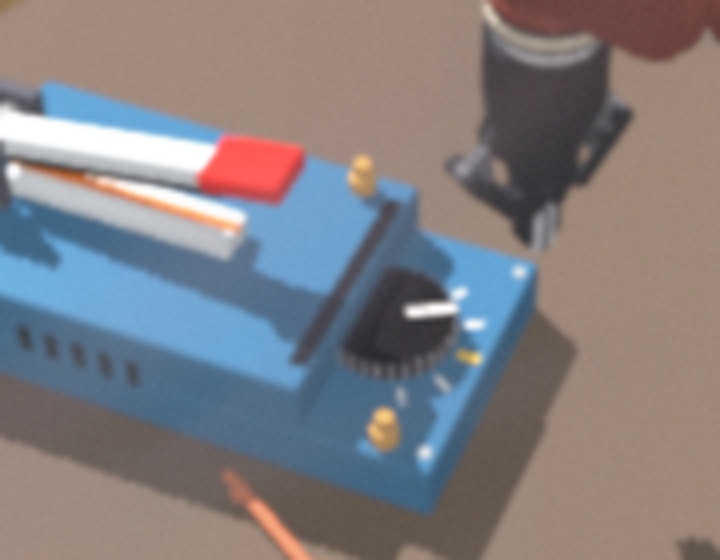

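View pics/wrist1.png

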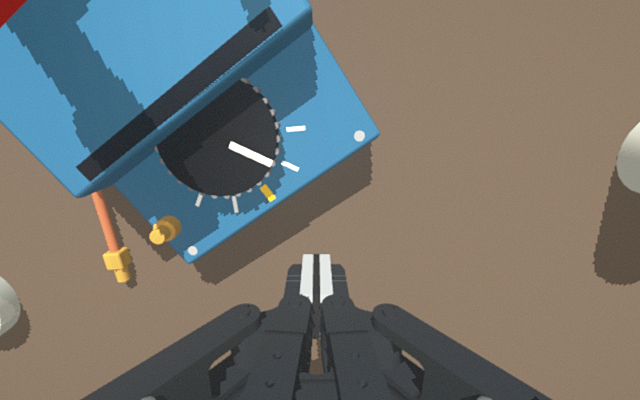

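The side view shows the shut fingers up at (335,210) full-frame, clear of the sealer. The wrist view shows the whole dial: pointer tip (270,160), yellow mark (268,192), screws (360,136) and (192,251), shut pads around (317,255). I'll refine the pose and check the fingertip shape with the wrist calibration.

```bash
python3 - <<'E'
from plant import manip
import cv2
from h import *
np.set_printoptions(precision=4,suppress=True)
W=manip.get_calibration("wrist"); st=manip.state()
im=cv2.imread("pics/wrist1.png").astype(int)
m=((im[:,:,2]>180)&(im[:,:,1]>140)&(im[:,:,0]<90)).astype(np.uint8); m[:, :245]=0
k,l,s,ce=cv2.connectedComponentsWithStats(m)
for i in range(1,k):
    if s[i,4]>10: print("yel",s[i],onz(W,*ce[i],.045),w2s(onz(W,*ce[i],.045)))
for n,u,v,z in [("scrR",360,136,.046),("scrL",192,251,.046),("w-1",291,167,.045),("w-2",296,129,.045),("w+1",235,204,.045),("w+2",198,200,.045),("ptrtip",272,161,.064),("ptrin",232,146,.064),("capdeck",168,226,.069)]:
    p=onz(W,u,v,z); print(n,p[:2],w2s(p))
R=rot(st['tool_rot'])
for x in(-.011,.011):
  for y in (-.0145,-.007,.007,.0145):
    print(x,y,[proj(W,st['tool_pos']+R.apply([x,y,z])) for z in (.008,-.01)])
# wrist cam in tool frame
print(R.inv().apply(-np.array(W['R']).T@W['t']-st['tool_pos']))
# circle of dial ribs top in the picture
for a in (-80,-40,0,40,80):
    q=s2w((-.0455*np.cos(np.radians(a)),.0455*np.sin(np.radians(a)))); print(a,proj(W,[*q,.064]),proj(W,[*q,.048]))
E
python3 -c "
import cv2;im=cv2.imread('pics/wrist1.png');cv2.imwrite('pics/wrist1c.png',cv2.resize(im[60:310,140:390],None,fx=2.4,fy=2.4,interpolation=cv2.INTER_CUBIC))"
```

```text
yel [260 185  15  16 109] [0.4468 0.0273 0.045 ] [-0.0537 -0.0001]
scrR [ 0.4665 -0.0564] [-0.0588 -0.0859]
scrL [0.4183 0.1078] [-0.0579  0.0852]
w-1 [0.4604 0.0019] [-0.048  -0.0284]
w-2 [ 0.4867 -0.0117] [-0.0266 -0.0489]
w+1 [0.4458 0.0561] [-0.0463  0.0277]
w+2 [0.4586 0.0835] [-0.0263  0.0503]
ptrtip [0.4721 0.0107] [-0.0342 -0.0232]
ptrin [0.4911 0.034 ] [-0.0093 -0.0064]
capdeck [0.4511 0.1025] [-0.0279  0.0707]
-0.011 -0.0145 [array([289.5879, 286.8417]), array([286.6109, 308.307 ])]
-0.011 -0.007 [array([303.6217, 286.8316]), array([302.2479, 308.2949])]
-0.011 0.007 [array([329.8156, 286.8128]), array([331.4337, 308.2724])]
-0.011 0.0145 [array([343.8466, 286.8027]), array([347.0673, 308.2603])]
0.011 -0.0145 [array([288.3904, 249.8132]), array([285.1195, 267.9181])]
0.011 -0.007 [array([303.0565, 249.804 ]), array([301.5455, 267.9071])]
0.011 0.007 [array([330.4302, 249.7868]), array([332.2038, 267.8865])]
0.011 0.0145 [array([345.0932, 249.7777]), array([348.6259, 267.8755])]
[ 0.084  -0.0005 -0.1349]
-80 [273.4894 112.0934] [276.2846 111.3012]
-40 [279.1663 156.9538] [281.4854 153.3546]
0 [256.6147 190.9699] [260.2373 185.408 ]
40 [217.518  201.2456] [223.4714 195.1188]
80 [177.7083 184.4176] [186.2175 179.222 ]
```

View pics/wrist1c.png

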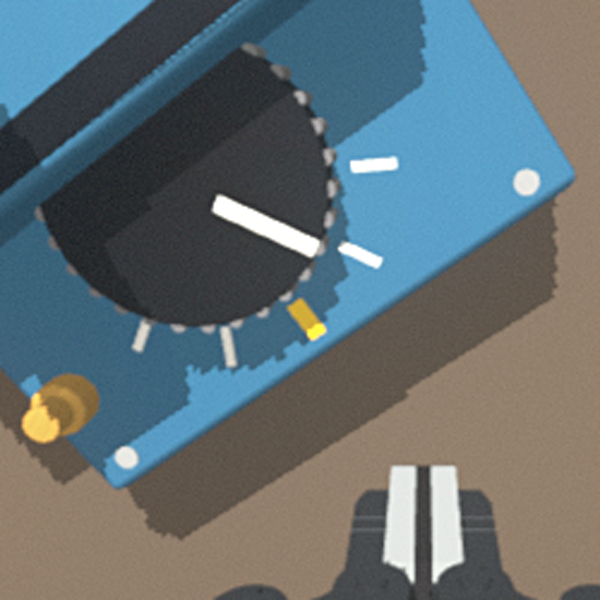

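Run:
```python
from plant import manip
from h import *
np.set_printoptions(precision=4,suppress=True)
st=manip.state(); print(st['tool_pos'])
for r,f,z in [(58,-18,.1),(58,-18,.06)]:
    a=np.radians(f);p,R=target((-r/1e3*np.cos(a),r/1e3*np.sin(a)),z,35,(.011,-.007)); print(r,f,p,delta(st,p,R))
```

```text
[ 0.4223 -0.0067  0.1523]
58 -18 [0.4379 0.0066 0.1   ] [ 0.0104 -0.0175  0.0524 -0.0005 -0.0034 -0.0003]
58 -18 [0.4379 0.0066 0.06  ] [ 0.0102 -0.0175  0.0924 -0.0005 -0.0034 -0.0003]
```

Call:
step_arm([
  [0.01,-0.018,0.02,0,0,0,1],
  [0.01,-0.018,0.045,0,0,0,1],
  [0.01,-0.018,0.065,0,0,0,1],
  [0.01,-0.018,0.08,0,0,0,1],
  [0.01,-0.018,0.089,0,0,0,1],
  [0.01,-0.018,0.089,0,0,0,1],
  [0.01,-0.018,0.089,0,0,0,1],
])

```text
time: 2.85
tool_pos: [0.4372, 0.0074, 0.0625]
tool_rot: [-0.0, 0.987, -0.159, 0.001]
contact_force: [0.2, -0.8, 0.0]
gripper_width: 0.003
```

Run:
```python
from plant import manip
import cv2
from h import *
np.set_printoptions(precision=4,suppress=True)
st=manip.state(); print(st['tool_pos'],st['contact_force'])
im=manip.grab_frame("wrist")[:,:,::-1]
cv2.imwrite("pics/wrist2.png",cv2.resize(im[100:300,220:420],None,fx=3,fy=3,interpolation=cv2.INTER_CUBIC))
st=manip.state(); print(st['tool_pos'],st['contact_force'])
W=manip.get_calibration("wrist")
for f in (-16,):
  for r in (44,58):
    a=np.radians(f);p,R=target((-r/1e3*np.cos(a),r/1e3*np.sin(a)),.06,35,(.011,-.007)); print(r,f,p,delta(st,p,R))
for a in (-60,-40,-20,0,20):
  for r in(.0455,):
    q=s2w((-r*np.cos(np.radians(a)),r*np.sin(np.radians(a)))); print(a,(proj(W,[*q,.064])-[220,100])*3)
for y in(-.007,.007): print((proj(W,st['tool_pos']+rot(st['tool_rot']).apply([.011,y,.008]))-[220,100])*3)
```

```text
[0.4372 0.0074 0.0625] [ 0.1502 -0.7893  0.0265]
[0.4374 0.0075 0.0627] [ 0.1862  0.1227 -0.6048]
44 -16 [0.4485 0.0158 0.06  ] [ 0.008  -0.0115  0.0027 -0.0004 -0.0024  0.0001]
58 -16 [0.4368 0.0083 0.06  ] [-0.0009 -0.0006  0.0027 -0.0004 -0.0024  0.0001]
-60 [240.7823 236.2544]
-40 [233.4724 336.6542]
-20 [192.8718 421.9766]
0 [126.0294 484.9243]
20 [ 40.9596 521.1491]
[249.1176 449.4558]
[331.2238 449.4014]
```

View pics/wrist2.png

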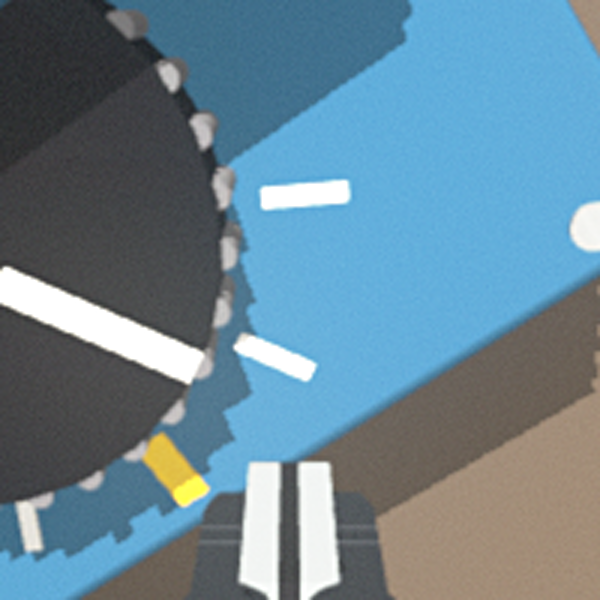

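```bash
sed -i 's/^YAW=.*/YAW=np.radians(16.7); C=np.array([.4992,.0431])/' h.py
python3 - <<'E'
from plant import manip
from h import *
np.set_printoptions(precision=4,suppress=True)
st=manip.state()
# offsets from current commanded, horizontally; commanded assumed = measured
for r,f in [(50,-18),(47,-18),(44,-18)]+[(44,f) for f in range(-15,19,3)]+[(55,16),(65,14)]:
    a=np.radians(f);p,R=target((-r/1e3*np.cos(a),r/1e3*np.sin(a)),.06,35,(.010,-.007)); print(r,f,delta(st,p,R)[:3])
E
```

```text
50 -18 [ 0.0074 -0.0063  0.0027]
47 -18 [ 0.0092 -0.0087  0.0027]
44 -18 [ 0.011  -0.0111  0.0027]
44 -15 [ 0.0092 -0.0125  0.0027]
44 -12 [ 0.0075 -0.0141  0.0027]
44 -9 [ 0.0058 -0.0157  0.0027]
44 -6 [ 0.0043 -0.0174  0.0027]
44 -3 [ 0.0028 -0.0192  0.0027]
44 0 [ 0.0015 -0.021   0.0027]
44 3 [ 0.0002 -0.0229  0.0027]
44 6 [-0.001  -0.0249  0.0027]
44 9 [-0.002  -0.027   0.0027]
44 12 [-0.003  -0.0291  0.0027]
44 15 [-0.0038 -0.0312  0.0027]
44 18 [-0.0046 -0.0334  0.0027]
55 16 [-0.0145 -0.0284  0.0027]
65 14 [-0.0232 -0.023   0.0026]
```

Call:
step_arm([
  [0.004,-0.003,0.002,0,0,0,1],
  [0.0074,-0.0063,0.002,0,0,0,1],
  [0.0085,-0.0075,0.002,0,0,0,1],
  [0.0095,-0.009,0.002,0,0,0,1],
  [0.0105,-0.0105,0.002,0,0,0,1],
  [0.0105,-0.0105,0.002,0,0,0,1],
])

```text
time: 3.5
tool_pos: [0.4493, 0.0144, 0.0591]
tool_rot: [0.0, 0.987, -0.159, -0.001]
contact_force: [-1.5, -1.0, 0.8]
gripper_width: 0.004
```

Run:
```python
from plant import manip
import cv2
from h import *
np.set_printoptions(precision=4,suppress=True)
st=manip.state(); print(st['tool_pos'],st['contact_force'])
im=manip.grab_frame("wrist")[:,:,::-1]
cv2.imwrite("pics/wrist3.png",cv2.resize(im[100:300,220:420],None,fx=3,fy=3,interpolation=cv2.INTER_CUBIC))
st=manip.state(); print(st['tool_pos'],st['contact_force'])
```

```text
[0.4493 0.0144 0.0591] [-1.5086 -1.033   0.7733]
[0.4492 0.0143 0.0591] [-0.3284 -0.9255  0.4475]
```

View pics/wrist3.png

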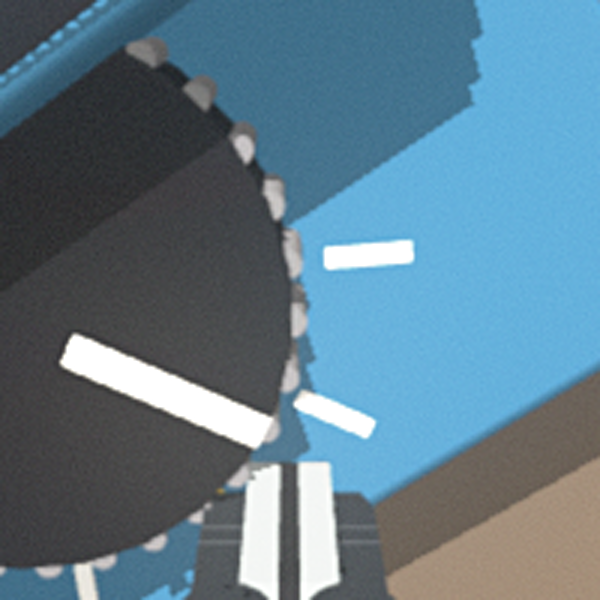

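Contact is about to happen: the left pad corner (249,465) sits against the rib at (240,475). Now I sweep along the arc, which should pass the half-way snap point, without retreating yet.

Call:
step_arm([
  [-0.0014,-0.0018,0,0,0,0,1],
  [-0.0031,-0.0034,0,0,0,0,1],
  [-0.0048,-0.005,0,0,0,0,1],
  [-0.0063,-0.0067,0,0,0,0,1],
  [-0.0078,-0.0085,0,0,0,0,1],
  [-0.0091,-0.0103,0,0,0,0,1],
  [-0.0104,-0.0122,0,0,0,0,1],
  [-0.0116,-0.0142,0,0,0,0,1],
  [-0.0126,-0.0163,0,0,0,0,1],
  [-0.0126,-0.0163,0,0,0,0,1],
])

```text
time: 4.55
tool_pos: [0.4427, 0.0341, 0.0593]
tool_rot: [-0.0, 0.987, -0.159, 0.0]
contact_force: [0.4, 0.8, 0.4]
gripper_width: 0.003
```

Run:
```python
from plant import manip
import cv2
from h import *
np.set_printoptions(precision=4,suppress=True)
st=manip.state(); print(st['tool_pos'],st['contact_force'],w2s(st['tool_pos']))
im=manip.grab_frame("wrist")[:,:,::-1]
cv2.imwrite("pics/wrist4.png",cv2.resize(im[60:310,140:390],None,fx=2.4,fy=2.4,interpolation=cv2.INTER_CUBIC))
```

```text
[0.4427 0.0341 0.0593] [0.4214 0.7821 0.3829] [-0.0567  0.0076]
```

View pics/wrist4.png

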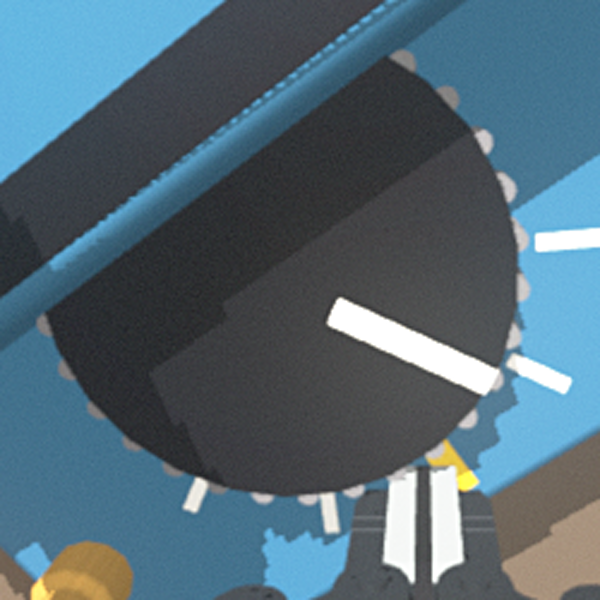

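The dial has not moved (pointer tip at (490,380) still at the white mark) and no force shows, so the finger stayed just outside the ribs. I'll go back and press further in.

Call:
step_arm([
  [-0.0036,0.0018,0,0,0,0,1],
  [0,0.008,0,0,0,0,1],
  [0.004,0.015,0,0,0,0,1],
  [0.009,0.021,0,0,0,0,1],
  [0.011,0.0185,0,0,0,0,1],
  [0.0126,0.0163,0,0,0,0,1],
  [0.0132,0.0155,0,0,0,0,1],
  [0.0138,0.0147,0,0,0,0,1],
  [0.0138,0.0147,0,0,0,0,1],
])

```text
time: 5.5
tool_pos: [0.4501, 0.0152, 0.059]
tool_rot: [0.001, 0.987, -0.158, -0.002]
contact_force: [-5.3, -3.1, 3.4]
gripper_width: 0.001
```

Call:
step_arm([
  [-0.0016,-0.0013,0,0,0,0,1],
  [-0.0033,-0.0029,0,0,0,0,1],
  [-0.005,-0.0045,0,0,0,0,1],
  [-0.0065,-0.0062,0,0,0,0,1],
  [-0.008,-0.008,0,0,0,0,1],
  [-0.0093,-0.0097,0,0,0,0,1],
  [-0.0105,-0.0116,0,0,0,0,1],
  [-0.0117,-0.0136,0,0,0,0,1],
  [-0.0117,-0.0136,0,0,0,0,1],
])

```text
time: 6.4
tool_pos: [0.4436, 0.0329, 0.0589]
tool_rot: [-0.0, 0.987, -0.159, -0.001]
contact_force: [-4.4, 0.3, 2.4]
gripper_width: -0.0
```

Run:
```python
from plant import manip
import cv2
from h import *
np.set_printoptions(precision=4,suppress=True)
st=manip.state(); print(st['tool_pos'],st['contact_force'],w2s(st['tool_pos']))
im=manip.grab_frame("wrist")[:,:,::-1]
cv2.imwrite("pics/wrist5.png",cv2.resize(im[60:310,140:390],None,fx=2.4,fy=2.4,interpolation=cv2.INTER_CUBIC))
```

```text
[0.4436 0.0329 0.0589] [-4.3709  0.3202  2.3601] [-0.0562  0.0062]
```

View pics/wrist5.png

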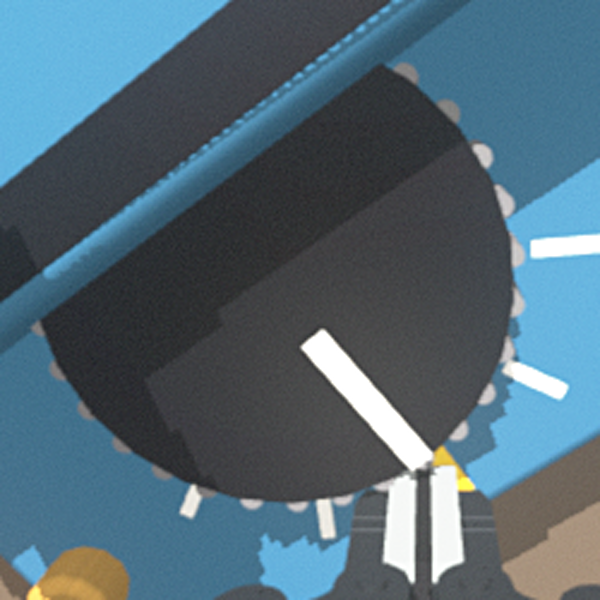

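The dial turned by about 25°: the pointer tip at (420,462) lies almost on the yellow mark at (455,470). I release straight outwards and lift.

Call:
step_arm([
  [-0.002,0.001,0,0,0,0,1],
  [-0.005,0.0024,0,0,0,0,1],
  [-0.01,0.005,0,0,0,0,1],
  [-0.016,0.008,0,0,0,0,1],
  [-0.016,0.008,-0.02,0,0,0,1],
  [-0.016,0.008,-0.05,0,0,0,1],
  [-0.016,0.008,-0.09,0,0,0,1],
  [-0.016,0.008,-0.09,0,0,0,1],
])

```text
time: 7.25
tool_pos: [0.4302, 0.0291, 0.1557]
tool_rot: [-0.0, 0.987, -0.159, 0.006]
contact_force: [1.1, -0.3, -0.1]
gripper_width: 0.001
```

Run:
```python
from plant import manip
import cv2
from h import *
np.set_printoptions(precision=4,suppress=True)
st=manip.state(); print(st['tool_pos'],st['contact_force'],w2s(st['tool_pos']))
im=manip.grab_frame("wrist")[:,:,::-1]
W=manip.get_calibration("wrist")
cv2.imwrite("pics/wrist6f.png",im)
cv2.imwrite("pics/wrist6.png",cv2.resize(im[60:310,140:390],None,fx=2.4,fy=2.4,interpolation=cv2.INTER_CUBIC))
for n,z,p in [("axis",.064,(0,0)),("yellow",.045,(-.056,0)),("pad",.168,(.097,0))]:
    q=proj(W,[*s2w(p),z]);print(n,q,(q-[140,60])*2.4)
# red pad
```

```text
[0.4302 0.0291 0.1557] [ 1.1202 -0.2838 -0.1109] [-0.0701  0.0064]
axis [266.6185 132.0594] [303.8844 172.9426]
yellow [312.64   187.7797] [414.3361 306.6713]
pad [  21.3579 -100.9951] [-284.7412 -386.3881]
```

View pics/wrist6.png

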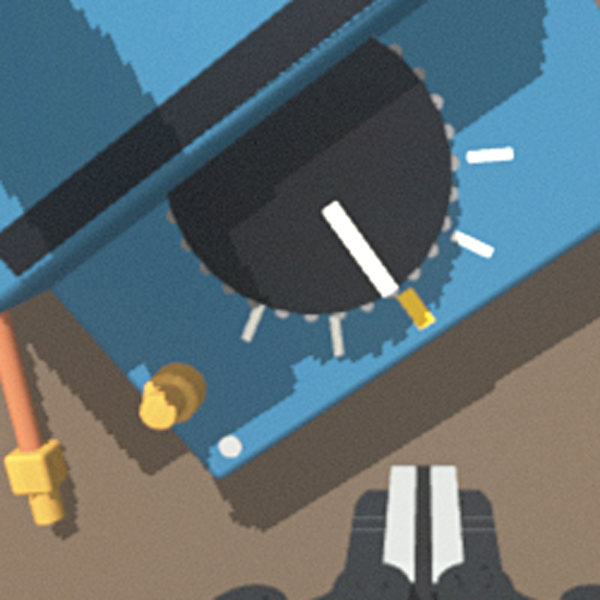

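View pics/wrist6f.png

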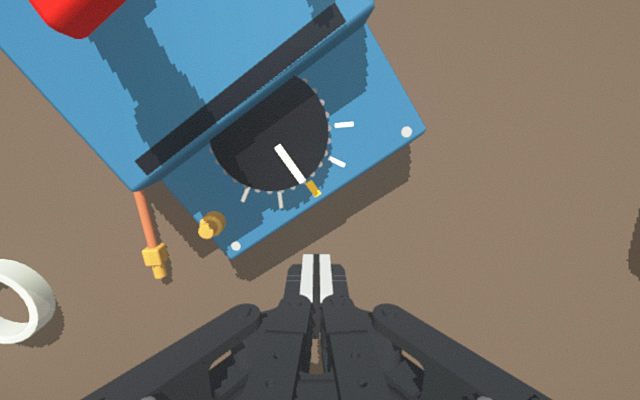

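The pointer rests exactly on the yellow mark (tip (393,293), mark (416,308) in the crop). Next, the pad: compute the move.

Run:
```python
from plant import manip
from h import *
np.set_printoptions(precision=4,suppress=True)
st=manip.state()
W=manip.get_calibration("wrist")
a=onz(W,140+332/2.4,60+210/2.4,.064); b=onz(W,140+389/2.4,60+291/2.4,.064); d=w2s(b)-w2s(a); print("pointer dir deg",np.degrees(np.arctan2(d[1],-d[0])),w2s(a),w2s(b))
for z in (.235,.19,.145,.140):
    p,R=target((.095,0),z,35,(0,0)); print(z,p,delta(st,p,R))
```

```text
pointer dir deg 1.1581023140096245 [-0.0134 -0.0002] [-0.0433  0.0004]
0.235 [0.5902 0.0704 0.235 ] [ 0.141  -0.0899 -0.0808 -0.0018 -0.0077  0.    ]
0.19 [0.5902 0.0704 0.19  ] [ 0.1406 -0.0899 -0.0358 -0.0018 -0.0077  0.    ]
0.145 [0.5902 0.0704 0.145 ] [ 0.1403 -0.0898  0.0092 -0.0018 -0.0077  0.    ]
0.14 [0.5902 0.0704 0.14  ] [ 0.1402 -0.0898  0.0142 -0.0018 -0.0077  0.    ]
```

Call:
step_arm([
  [0,0,-0.03,0,0,0,1],
  [0,0,-0.06,0,0,0,1],
  [0,0,-0.081,0,0,0,1],
  [0.028,-0.018,-0.081,0,0,0,1],
  [0.056,-0.036,-0.081,0,0,0,1],
  [0.084,-0.054,-0.081,0,0,0,1],
  [0.112,-0.072,-0.081,0,0,0,1],
  [0.141,-0.09,-0.081,0,0,0,1],
  [0.141,-0.09,-0.081,0,0,0,1],
  [0.141,-0.09,-0.06,0,0,0,1],
  [0.141,-0.09,-0.045,0,0,0,1],
  [0.141,-0.09,-0.045,0,0,0,1],
])

```text
time: 8.5
tool_pos: [0.5859, 0.0705, 0.19]
tool_rot: [0.001, 0.987, -0.159, -0.004]
contact_force: [0.3, -0.1, 0.4]
gripper_width: -0.001
```

Run:
```python
from plant import manip
import cv2
from h import *
np.set_printoptions(precision=4,suppress=True)
st=manip.state(); print(st['tool_pos'],st['contact_force'],w2s(st['tool_pos']))
cv2.imwrite("pics/wrist7.png",manip.grab_frame("wrist")[:,:,::-1])
im=manip.grab_frame("side")[:,:,::-1]
cv2.imwrite("pics/side7.png",cv2.resize(im[130:280,170:370],None,fx=3.8,fy=3.8,interpolation=cv2.INTER_CUBIC))
```

```text
[0.5859 0.0705 0.19  ] [ 0.3097 -0.0589  0.3623] [0.0909 0.0014]
```

View pics/wrist7.png

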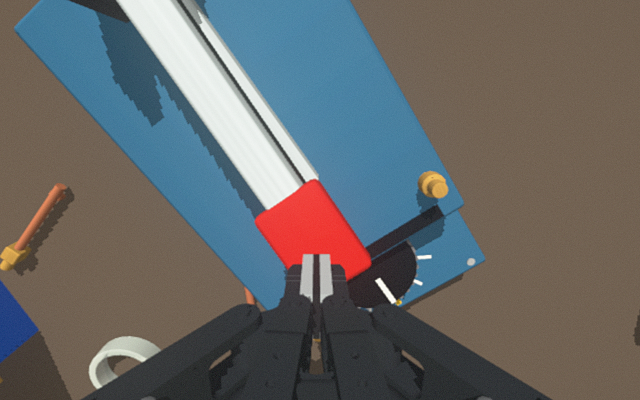

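View pics/side7.png

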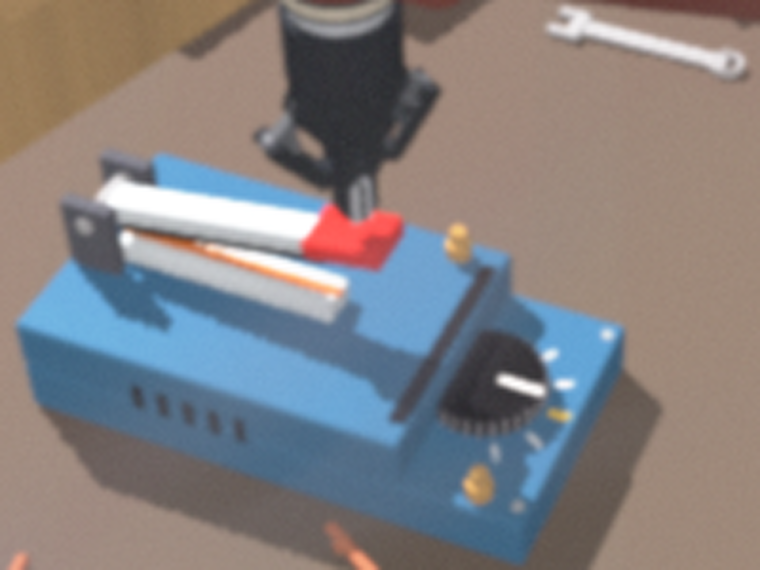

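The side and wrist views show the fingertips over the middle of the red pad (wrist (315,255)), the dial pointer still at the yellow, and both caps standing. Now press.

Call:
step_arm([
  [0,0,0.008,0,0,0,1],
  [0,0,0.014,0,0,0,1],
  [0,0,0.02,0,0,0,1],
  [0,0,0.026,0,0,0,1],
  [0,0,0.032,0,0,0,1],
  [0,0,0.038,0,0,0,1],
  [0,0,0.043,0,0,0,1],
  [0,0,0.047,0,0,0,1],
  [0,0,0.05,0,0,0,1],
  [0,0,0.05,0,0,0,1],
  [0,0,0.05,0,0,0,1],
])

```text
time: 9.7
tool_pos: [0.5884, 0.0704, 0.145]
tool_rot: [0.001, 0.987, -0.159, -0.001]
contact_force: [-6.1, -1.9, 8.0]
gripper_width: 0.006
```

Call:
step_arm([
  [0,0,0.001,0,0,0,1],
  [0,0,0.002,0,0,0,1],
  [0,0,0.003,0,0,0,1],
  [0,0,0.003,0,0,0,1],
  [0,0,0.003,0,0,0,1],
  [0,0,0.003,0,0,0,1],
])

```text
time: 10.3
tool_pos: [0.5885, 0.0704, 0.1449]
tool_rot: [0.001, 0.987, -0.159, -0.001]
contact_force: [-13.3, -1.8, 20.2]
gripper_width: -0.005
```

Run:
```python
from plant import manip
import cv2
from h import *
np.set_printoptions(precision=4,suppress=True)
st=manip.state(); print(st['tool_pos'],st['contact_force'],w2s(st['tool_pos']))
im=manip.grab_frame("side")[:,:,::-1]
cv2.imwrite("pics/side8.png",cv2.resize(im[130:280,170:370],None,fx=3.8,fy=3.8,interpolation=cv2.INTER_CUBIC))
```

```text
[0.5885 0.0704 0.1449] [-13.3303  -1.7658  20.1514] [0.0933 0.0005]
```

View pics/side8.png

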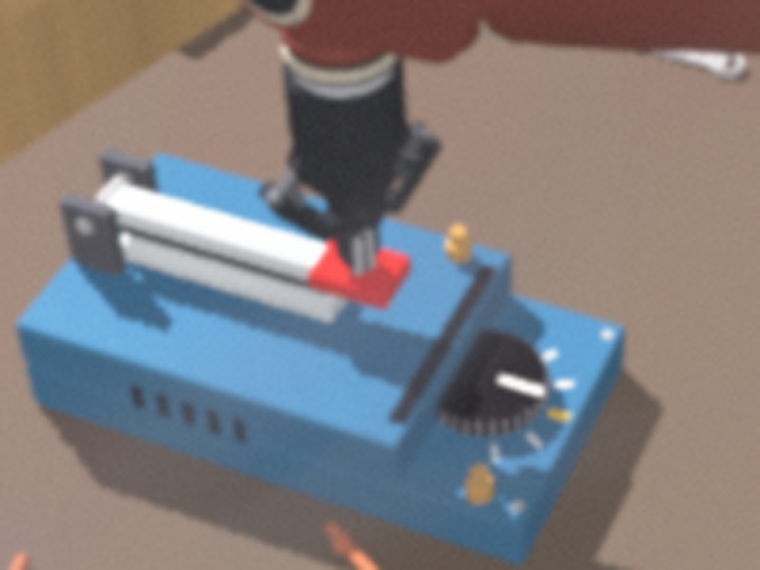

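The arm is on its stop: the force rose from 8 to 20 N with no further travel, and the tip is at 137 mm. I hold for 1.3 s, then lift.

Call:
step_arm([
  [0,0,0,0,0,0,1],
  [0,0,0,0,0,0,1],
  [0,0,0,0,0,0,1],
  [0,0,0,0,0,0,1],
  [0,0,0,0,0,0,1],
  [0,0,0,0,0,0,1],
  [0,0,0,0,0,0,1],
  [0,0,0,0,0,0,1],
  [0,0,0,0,0,0,1],
  [0,0,0,0,0,0,1],
  [0,0,0,0,0,0,1],
  [0,0,0,0,0,0,1],
  [0,0,0,0,0,0,1],
])

```text
time: 11.65
tool_pos: [0.5884, 0.0704, 0.1449]
tool_rot: [0.001, 0.987, -0.159, -0.001]
contact_force: [-13.0, -1.6, 19.3]
gripper_width: 0.0
```

Call:
step_arm([
  [0,0,-0.006,0,0,0,1],
  [0,0,-0.013,0,0,0,1],
  [0,0,-0.02,0,0,0,1],
  [0,0,-0.027,0,0,0,1],
  [0,0,-0.034,0,0,0,1],
  [0,0,-0.041,0,0,0,1],
  [0,0,-0.05,0,0,0,1],
  [0,0,-0.075,0,0,0,1],
  [0,0,-0.11,0,0,0,1],
  [0,0,-0.13,0,0,0,1],
  [0,0,-0.13,0,0,0,1],
  [0,0,-0.13,0,0,0,1],
])

```text
time: 12.85
tool_pos: [0.5883, 0.0707, 0.2705]
tool_rot: [0.0, 0.987, -0.159, -0.001]
contact_force: [-0.0, 0.0, -1.1]
gripper_width: 0.002
```

Run:
```python
from plant import manip
import cv2
from h import *
np.set_printoptions(precision=4,suppress=True)
st=manip.state(); print(st['time'],st['tool_pos'],st['contact_force'])
W=manip.get_calibration("wrist")
cv2.imwrite("pics/wrist9.png",manip.grab_frame("wrist")[:,:,::-1])
im=manip.grab_frame("side")[:,:,::-1]
cv2.imwrite("pics/side9.png",cv2.resize(im[130:280,170:370],None,fx=3.8,fy=3.8,interpolation=cv2.INTER_CUBIC))
```

```text
12.85 [0.5883 0.0707 0.2705] [-0.016   0.0286 -1.1065]
```

View pics/side9.png

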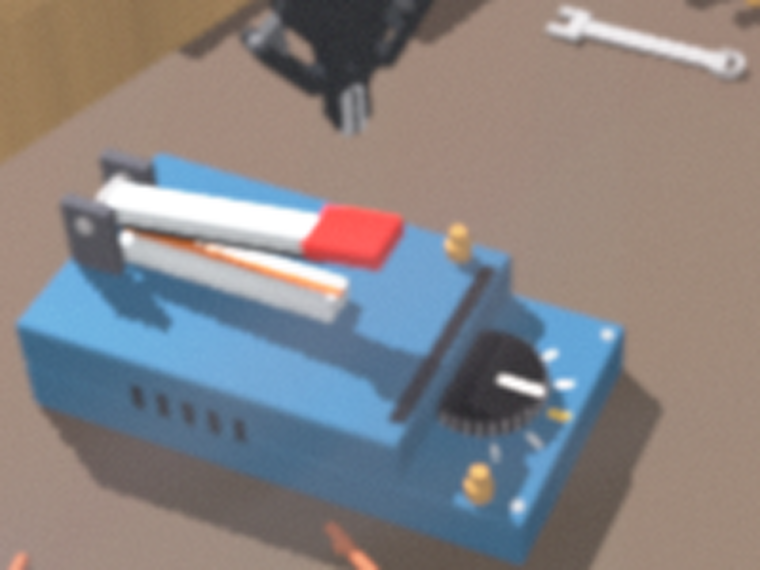

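View pics/wrist9.png

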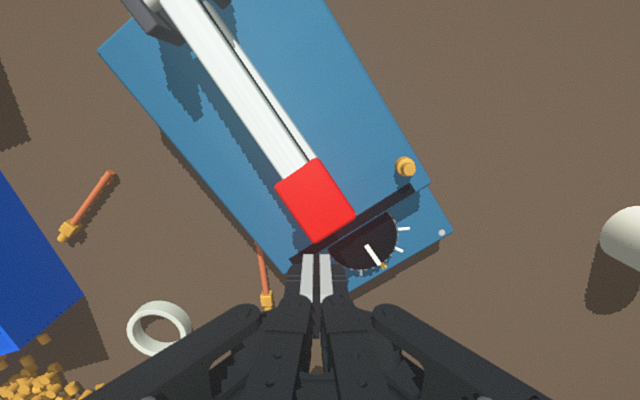

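The side view shows the pad back up (350,237), both caps standing, and the pointer tip at (545,390). One last numeric check of the pointer before handing in.

Run:
```python
from plant import manip
from h import *
D=manip.get_calibration("side")
f=lambda u,v:(170+u/3.8-.37,130+v/3.8-.37)
a,b=[w2s(onz(D,*f(*p),.064)) for p in ((501,378),(543,390))]; d=b-a
print(np.degrees(np.arctan2(d[1],-d[0])),a,b)
print(manip.job_done(), manip.state()['time'])
```

```text
-1.3173355745655364 [-0.01340954 -0.0012613 ] [-0.04456533 -0.00197776]
the job is handed in; nothing more can be done
the job is handed in; nothing more can be done
```

I turned the dial one click clockwise to the yellow mark, pressed the red pad fully down and let it spring up again, then handed the job in at about 13 s. No verdict was reported.

- **Dial:** I pushed a rib with the corner of the shut fingers. The first sweep stayed just outside the ribs and turned nothing. The second, about 2 mm further in with about 6 N, turned the dial to the detent. The pointer measured +1.2° from the yellow in the wrist view and −1.3° in the last side view, well within the 5.7° allowed.
- **Pad:** I pressed it to its stop, with the fingertips at 137 mm. The force rose from 8 to 20 N with no further travel, and I held it there for about 1.9 s.
- **At the end:** the pad was back up in both views, by eye rather than by measured height, and the fingers were about 95 mm above it. The force reading was about 1 N, which is sensor noise.
- **Loose parts:** the caps, the valves in view and the other loose parts looked unmoved. I did not re-measure their positions.

No check failed apart from that first sweep. My first estimate of the dial's position was about 1 mm off, and I corrected it from the wrist view.

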